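Put out the ready marker and ring the call bell

ROBOT

A 7-joint arm with a two-finger parallel gripper is mounted at the origin on the work surface. World frame = base frame: x ahead of the robot, y to its left, z up, the work surface at z = 0. Lengths are in m, angles in rad, forces in N, time in s.
With the tool pointing down it reaches from about 0.4 to 0.875 m from the base axis. Payload 19.3 kg.
Tool frame: the origin (TCP) lies on the mounting face of the last link; the fingertips stand r.tcp_to_tips ahead of it and the grasp point (between the pads) lies 155 mm ahead of it (r.tcp_to_tips is the distance from the TCP to the fingertips, in m); z points along the fingers, y is the line along which they close (so a half turn about z gives the same grasp; the last joint's range is limited). The gripper opens to 85 mm and grips with 20 to 120 N. Pads are 22 mm wide; open, the fingers measure 114 mm over their backs; the gripper's body (76 mm by 85 mm) begins 54 mm behind the grasp point. The pads swing forward as they close: fully open they stand 13 mm farther back than shut.
Start: joints at [1.145, 0.521, -0.036, 1.599, 0.021, 1.021, -0.113], TCP at [0.218, -0.586, 0.405] pointing down, gripper open.
Joint ranges: [-2.91, 2.91], [-0.3, 2.13], [-1.5, 1.42], [0.17, 2.43], [-1.26, 4.41], [0.16, 1.93], [-2.52, 2.52]. Speed limits (rad/s): [1.89, 1.89, 2.39, 2.39, 3.01, 3.01, 3.01].

INTERFACE

Orientations are given as a unit quaternion [x, y, z, w].
In Python, from station import r gives the robot as it stands.
- The arm moves only by the tool jog_arm, never from a script. Its argument "increments" is text: rows parted by semicolons, each of 7 numbers parted by spaces: the turn, a rotation vector about the world's x, y, z in degrees, then the shift along the world's x, y, z in cm, then the opening, from 0 (shut) to 1 (fully open). In form: ax ay az tx ty tz gripper; .... A call has 1 to 8 rows; each row shifts and turns the commanded pose from where the row before left it; what a row does not reach is not made up. A row lasts 1/10 s, in which the tool goes at most 50 mm and 8.59 degrees, less where a joint would pass 70% of its speed; a pose out of reach is approached as far as the arm can. A call with a gripper value outside its range is refused whole. The fingers move at their own pace and stop on an object; "force" is the grip in N (left out, the last holds). Time passes only in rows, so rows that do not move let the fingers close. It gives the time, the measured TCP pose, the force, the opening and the grip force at its end, in the units of the state.
- r.sense(): the state, without advancing time (a new reading comes with each control period).
- r.get_image(name): name is "scene" or "top" or "wrist"; returns a dict with "img" (400x640x3 uint8, red, green, blue), "depth" (400x640 float32, m along the optical axis (not along the pixel's ray), 0 where there is no reading), "intrinsics" (3x3 intrinsics, pixels), "T" (4x4, takes a point from camera to world coordinates); the wrist camera has in their place "mount" (4x4, takes a point from camera to tool coordinates, whose origin is the TCP and whose axes are the flange's). Camera axes: x right, y up, looking along -z (the intrinsics and any distortion apply to the point x, -y, -z); pixel columns grow to the right and rows downward; lengths in m; the calibration is good to about 2 mm. The wrist camera is an equidistant fisheye: a pixel r from the principal point sees the ray r / f radians off the axis. A picture is of the moment at which its call begins: read the wrist's pose just before it.
- r.close_job(): hands the job in; it is judged then, once.
Trained networks look in a picture, given as the dict that the camera call returned (one of the last four; its "shot" number tells which), for a name from the list of things; names that differ only in an ending like _2 or _b are one class to them, and where a whole thing is asked for, a point or a joint stands for the part that bears it (a point fixed in the world has none). Each returns a list of dicts, best first, with "confidence" (0 to 1); they miss things now and then, are a little off and sometimes report something else, mostly with a low value. They report only what shows in the picture. A call takes as long as a camera call. They do not tell look-alikes from the thing itself.
- r.recognise(picture, name): "bbox" ([left, top, width, height] in pixels, round what is visible of it).
- r.silhouettes(picture, name): "pixels" (400x640 bool, what is visible of it) and "bbox" ([left, top, width, height] in pixels, round what is visible of it).
The state is a dict: "t": time; "joint_positions": joint angles; "dq": joint speeds; "effort": joint torques, N m; "tool_pos": TCP position; "orientation": TCP orientation; "ft_force": force on the tool from outside, world axes, zero at the start; "wrist_torque": the same for the moment, N m; "gripper_width": finger opening in m; "gripper_force": force on a finger pad.
Only numpy, scipy, OpenCV 4.12 (cv2) and the standard library are available. Lean on these libraries where they do the work, as an engineer would, in place of code of your own. Each camera call takes 0.05 s, during which the arm holds its last target. There are 200 camera calls.

TASK

A coat's buckles are ready to be collected: take the round-topped walnut marker off its sloping rest, stand it upright on its flat foot, wholly on the round cork mat, and let go of it. Only when it stands there by itself, ring for the front desk: press the call bell's plunger all the way down to its stop and let it spring back up. Leave the marker standing and do not disturb the other things on the cart.

Things in the scene. Friction and masses are not known exactly. Their poses are not given: they have to be found in the camera images.
- marker: loose flat walnut plaque, 0.13 kg, 60 mm wide (y), 20 thick (x), 110 tall (z): straight sides to 80 mm, then a half-round top. Origin: centre of its flat foot, a 60 x 20 mm edge; z runs from foot to round top. Starts leaning back on the rest, z 55 deg from vertical, top towards the robot's side, +x face up and outward; side edges overhang the rest's plank 12 mm each side.
- rest: fixed dark steel sloping rest under the marker: base plate 130 x 70 x 8 mm, plank 36 mm wide sloping 35 degrees, its high end (73 mm up; the marker's top reaches about 105 mm) at own -x, a 12 mm lip under the marker's foot at own +x. Origin: centre of the base plate's underside.
- mat_top (a point): centre of the top face of the fixed round cork mat, 130 mm across and 4 mm thick, lying on the cart top
- plunger_top (a point): centre of the top of the call bell's plunger head: dark steel disc 32 mm across, 11 thick, on a 10 mm stem above a silvery dome 100 mm across (base 110 across, dome top 60 high, 3 mm collar). Head top 89 mm above the cart when up, 77 mm at its stop; the point moves with it. The bell is fixed.
- plunger (a joint): travel of the bell's plunger in m: 0 up, 0.012 down at its stop. Straight down; the spring pushes back with about 1.5 N at the top and 4.5 N at the stop, and lifts it again when let go.
- square_marker: a square-cornered walnut block 85 x 60 x 20 mm lying flat; not the marker wanted. Origin: centre of its underside
- spool: walnut spool, 60 mm across, 80 mm tall, loose. Origin: centre of its underside
- jar: blue glass jar of coat buttons with a steel lid, 80 mm across, 106 mm tall, loose. Origin: centre of its underside
- gauge: tarnished steel button gauge (sliding calliper) lying flat, 130 mm long, up to 18 mm high, loose; jaws reach 60 mm to its +y. Origin: under the middle of the beam
- toggle: antler toggle lying flat, 96 mm long, 30 mm thick, loose. Origin: under its middle
Not all that is in view belongs to the job. Leave any purple or red look-alike of the marker alone. Leave any yellow look-alike of the part that bears plunger_top alone.

How it is judged:
By the outcome, as a careful person would: the job done as asked, in the order asked, and still so for the second after the job is handed in, with the robot touching nothing.
It also fails if it takes over 51 s, if anything falls off the work surface, if the arm or the gripper's body presses on something with over 40 N, if the wrist force passes 120 N, or if a joint passes its speed limit or range.

## Working session

There is one attempt and no reset: what is moved stays moved. The work goes in short steps, Python scripts to look and compute and a tool call to move; the robot and the scene stay as the last step left them, time stands still between calls to the robot, and variables do not carry over. Pictures are saved under pics/ and viewed, at most 10 in all, crops included, and the job is handed in when it is done.

Besides the shell and the picture viewer there is one more tool, called after "Call:" as name(argument=value, ...) on one line, values as JSON. jog_arm: Moves the arm, as the interface text tells. Its arguments: {"type":"object","properties":{"increments":{"type":"string"},"force":{"type":"number"}},"required":["increments"]}

```bash
mkdir -p pics
cat > h.py <<'E'
import numpy as np, cv2
from station import r
def world(p):
    d=p["depth"];K=p["intrinsics"];v,u=np.indices(d.shape)
    c=np.stack([(u-K[0,2])/K[0,0]*d,-(v-K[1,2])/K[1,1]*d,-d],-1)
    return c@p["T"][:3,:3].T+p["T"][:3,3]
E
python3 - <<'E'
from h import *
print(r.tcp_to_tips, r.sense())
ps={}
for n in("scene","top"):
    p=r.get_image(n);cv2.imwrite(f"pics/{n}0.png",p["img"][:,:,::-1]);W=world(p)
    np.savez(f"{n}0.npz",W=W,d=p["depth"],img=p["img"])
    print(n,p["T"].round(3).tolist(),p["intrinsics"].tolist(), {k:v for k,v in p.items() if k not in("img","depth","T","intrinsics")})
    for t in["marker","rest","mat_top","plunger_top","square_marker","spool","jar","gauge","toggle"]:
        try:
            for s in r.silhouettes(p,t):
                m=s["pixels"]&(p["depth"]>0)
                if m.sum()==0: continue
                print(n,t,round(s["confidence"],2),s["bbox"],np.median(W[m],0).round(3),W[m].min(0).round(3),W[m].max(0).round(3))
        except Exception as e: print(t,e)
E
```

```text
0.1734 {'t': 0.0, 'joint_positions': array([ 1.14480781,  0.52202302, -0.03632698,  1.60002122,  0.02120107,
        1.02111554, -0.1127826 ]), 'dq': array([-1.86230537e-03, -1.48326594e-03, -1.39123470e-04, -1.24508189e-03,
       -5.73332815e-04, -6.56385211e-04, -4.42524299e-05]), 'effort': array([ 6.44838528e-04, -9.27101684e+01,  1.98048681e+00, -3.69917822e+01,
        1.79089140e-02,  8.32778140e-03,  7.61178853e-06]), 'tool_pos': array([ 0.21763134, -0.58572593,  0.40411528]), 'orientation': array([ 9.84217634e-01,  1.76961296e-01, -1.47034674e-04, -5.72455094e-04]), 'ft_force': array([-0.93338605,  0.01755562, -0.07392261]), 'wrist_torque': array([ 0.00404458, -0.04633138,  0.01523464]), 'gripper_force': 0.0, 'gripper_width': 0.08511726098289053}
scene [[-0.4, -0.55, 0.734, 1.44], [0.917, -0.23, 0.327, 0.408], [-0.011, 0.803, 0.596, 0.845], [0.0, 0.0, 0.0, 1.0]] [[386.86264071914434, 0.0, 320.5900734486819], [0.0, 386.86264071914434, 195.6999487515496], [0.0, 0.0, 1.0]] {'shot': 1}
scene marker 0.84 [431.8, 227.6, 40.0, 22.2] [0.472 0.408 0.022] [ 0.406  0.355 -0.   ] [0.593
[... 2829 characters left out ...]
2 0.102] [0.571 0.426 0.004] [0.649 0.502 0.112]
top square_marker 0.51 [458.5, 155.0, 24.3, 23.3] [ 0.589 -0.459  0.024] [ 0.555 -0.492 -0.004] [ 0.626 -0.429  0.035]
top spool 0.89 [235.2, 119.4, 21.9, 23.1] [0.705 0.174 0.079] [0.678 0.149 0.001] [0.737 0.206 0.087]
top spool 0.38 [202.2, 189.5, 28.7, 34.3] [0.496 0.254 0.073] [ 0.447  0.218 -0.004] [0.55  0.305 0.107]
top jar 0.89 [119.3, 153.1, 39.8, 33.4] [0.606 0.452 0.102] [ 0.571  0.426 -0.005] [0.649 0.545 0.112]
top gauge 0.83 [371.0, 116.4, 36.1, 43.3] [ 0.681 -0.235  0.008] [ 0.624 -0.271 -0.004] [ 0.749 -0.171  0.021]
top toggle 0.61 [459.2, 153.3, 25.7, 24.9] [ 0.593 -0.463  0.025] [ 0.555 -0.503 -0.004] [ 0.629 -0.431  0.035]
```

Run:
```python
import cv2
a=cv2.imread("pics/top0.png")[90:310,100:520];cv2.imwrite("pics/topc.png",cv2.resize(a,None,fx=1.9,fy=1.9,interpolation=2))
a=cv2.imread("pics/scene0.png")[130:310,170:500];cv2.imwrite("pics/scenec.png",cv2.resize(a,None,fx=2.4,fy=2.4,interpolation=2))
```

```text
(no output)
```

View pics/topc.png

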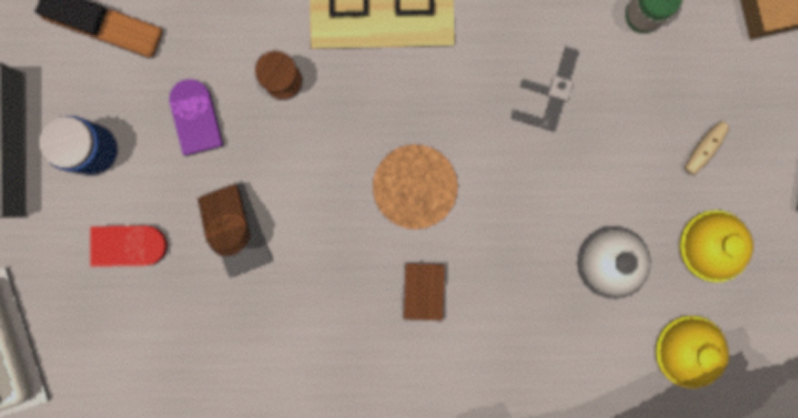

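View pics/scenec.png

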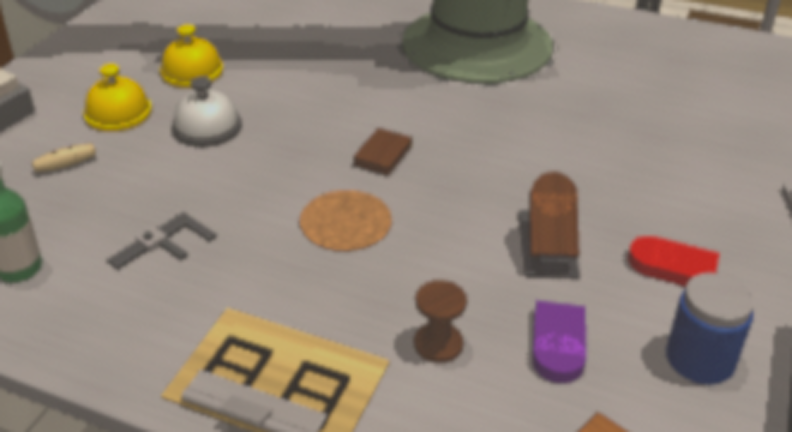

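The top view shows the walnut marker at crop (225,220), the mat at (415,187), and the wanted silver bell's dark plunger at (625,262). The yellow bells and the red and purple markers are look-alikes. Next I'll fit the marker's pose.

```bash
cat > fit.py <<'E'
from h import *
P=[]
for n in("scene","top"):
    f=np.load(f"{n}0.npz");W=f["W"];im=f["img"].astype(int);d=f["d"]
    box=(W[...,0]>.4)&(W[...,0]<.6)&(W[...,1]>.18)&(W[...,1]<.33)&(W[...,2]>.02)&(W[...,2]<.13)&(d>0)
    br=box&(im[...,0]-im[...,2]>20)
    Q=W[br];print(n,len(Q))
    best=None
    rng=np.random.default_rng(0)
    for _ in range(500):
        a=Q[rng.choice(len(Q),3,False)];m=np.cross(a[1]-a[0],a[2]-a[0]);l=np.linalg.norm(m)
        if l<1e-5: continue
        m/=l;m*=np.sign(m[2]);
        if not .7<m[2]<.9: continue
        k=abs((Q-a[0])@m)<.003
        if best is None or k.sum()>best.sum():best=k
    A=Q[best];c=A.mean(0);m=np.linalg.svd(A-c)[2][2];m*=np.sign(m[2])
    yaw=np.arctan2(m[1],m[0]);print("inl",best.sum(),"n",m.round(3),"tilt from vert",np.degrees(np.arccos(m[2])).round(1),"yaw",np.degrees(yaw).round(1))
    h=np.array([np.cos(yaw),np.sin(yaw),0]);y=np.array([-np.sin(yaw),np.cos(yaw),0]);z=np.cross(m,y)
    a=A@z;b=A@y;print("z range",np.percentile(a,[0,2,98,100]).round(4),"y",np.percentile(b,[0,2,50,98,100]).round(4),"n",(A@m).mean().round(4))
    P.append(A)
    # fixed 35deg tilt normal, foot centre
    zm=(a.min()+a.max())/2; ym=(np.percentile(b,1)+np.percentile(b,99))/2
    cen=zm*z+ym*y+((A@m).mean()-.010)*m; print("body centre",cen.round(4),"z",z.round(3),"foot",(cen-.055*z).round(4))
    # silver plunger, mat
    if n=="top":
        for nm,c0,lo,hi in(("plunger",(.422,-.317),.08,.1),):
            k=(np.hypot(W[...,0]-c0[0],W[...,1]-c0[1])<.03)&(W[...,2]>lo);print(nm,W[k].min(0),W[k].max(0),W[k].mean(0))
    k=(im[...,0]-im[...,2]>50)&(abs(W[...,2])<.02)&(np.hypot(W[...,0]-.545,W[...,1]+.02)<.085)
    print("mat",((W[k].min(0)+W[k].max(0))/2).round(4),W[k].mean(0).round(4),(np.ptp(W[k],0)).round(3))
E
python3 fit.py
```

```text
scene 667
inl 519 n [0.54  0.2   0.817] tilt from vert 35.2 yaw 20.3
z range [-0.4709 -0.4683 -0.3649 -0.3595] y [0.0382 0.0393 0.0677 0.0975 0.0991] n 0.3829
body centre [0.496  0.2566 0.0656] z [-0.766 -0.284  0.576] foot [0.5381 0.2722 0.0339]
mat [ 0.5454 -0.0184  0.0068] [ 0.547  -0.0172  0.0069] [0.13  0.126 0.011]
top 752
inl 596 n [0.541 0.19  0.819] tilt from vert 35.0 yaw 19.3
z range [-0.4713 -0.4688 -0.3642 -0.3596] y [0.0483 0.0496 0.0783 0.1068 0.1087] n 0.3783
body centre [0.4946 0.2563 0.0633] z [-0.773 -0.271  0.574] foot [0.5371 0.2712 0.0318]
plunger [ 0.40606251 -0.33255241  0.0815153 ] [ 0.43590844 -0.30208121  0.09498277] [ 0.42134786 -0.31652609  0.08786201]
mat [ 0.5438 -0.019   0.0037] [ 0.5436 -0.0191  0.0034] [0.128 0.128 0.02 ]
```

Call:
jog_arm(increments="0 0 0 3 2.3 0 1;0 0 0 3 2.3 0 1;0 0 0 3 2.3 0 1;0 0 0 3 2.3 0 1;0 0 0 3 2.3 0 1;0 0 0 3 2.3 0 1;0 0 0 3 2.3 0 1;0 0 0 3 2.3 0 1")

```text
t: 1.8
tool_pos: [0.4588, -0.4008, 0.4048]
orientation: [0.984, 0.177, 0.0, 0.0]
ft_force: [-0.3, -1.6, 0.5]
gripper_width: 0.0852
gripper_force: 0.0
```

Call:
jog_arm(increments="0 0 0 1.2 3.8 0 1;0 0 0 1.2 3.8 0 1;0 0 0 1.2 3.8 0 1;0 0 0 1.2 3.8 0 1;0 0 0 1.2 3.8 0 1;0 0 0 1.2 3.8 0 1;0 0 0 1.2 3.8 0 1;0 0 0 1.2 3.8 0 1")

```text
t: 2.6
tool_pos: [0.5539, -0.0963, 0.4049]
orientation: [0.984, 0.177, 0.0, 0.0]
ft_force: [0.6, -1.2, -0.4]
gripper_width: 0.085
gripper_force: 0.0
```

```bash
python3 -c "
from h import *
s=r.sense();print(s['t'],s['joint_positions'].round(3),s['tool_pos'],s['orientation'].round(4))"
```

```text
2.6 [ 0.189  0.425 -0.166  1.763  0.083  0.96  -1.225] [ 0.55394864 -0.09630557  0.40487226] [9.842e-01 1.769e-01 2.000e-04 1.000e-04]
```

Call:
jog_arm(increments="1.7 -4.7 0 -2 4 0 1;1.7 -4.7 0 -2 4 0 1;1.7 -4.7 0 -2 4 0 1;1.7 -4.7 0 -2 4 0 1;1.7 -4.7 0 -2 4 0 1;1.7 -4.7 0 -2 4 0 1;1.7 -4.7 0 -2 4 0 1;1.7 -4.7 0 -2 4 0 1")

```text
t: 3.4
tool_pos: [0.4285, 0.1568, 0.4035]
orientation: [0.947, 0.167, 0.272, -0.034]
ft_force: [0.0, -1.9, -0.5]
gripper_width: 0.0852
gripper_force: 0.0
```

```bash
cat > want.py <<'E'
from h import *
from scipy.spatial.transform import Rotation as R
def pose():
    s=r.sense();return s,R.from_quat(s['orientation']).as_matrix(),s['tool_pos']
if __name__=="__main__":
    s,M,p=pose();print(s['t'],s['joint_positions'].round(3),p.round(4),"\n",M.round(3))
    th,yaw=np.radians([40,19.8]);h=np.array([np.cos(yaw),np.sin(yaw),0]);d=np.sin(th)*h+[0,0,-np.cos(th)]
    y=np.array([h[1],-h[0],0]);T=np.c_[np.cross(y,d),y,d]
    print("rotvec deg",np.degrees(R.from_matrix(T@M.T).as_rotvec()).round(2))
    zm=np.sin(np.radians(55))*-h+[0,0,np.cos(np.radians(55))]
    g=np.array([.5376,.2717,.0329])+.062*zm
    print("shift cm",((g-.155*d-p)*100).round(2))
E
python3 want.py
```

```text
3.4 [-0.549  0.159  0.032  2.236  0.508  0.229 -2.206] [0.4285 0.1568 0.4035] 
 [[ 0.796  0.335  0.505]
 [ 0.298 -0.942  0.155]
 [ 0.527  0.027 -0.849]]
rotvec deg [ 4.2  -7.16  0.32]
shift cm [ -3.25   6.4  -21.63]
```

```bash
sed -i 's/radians(\[40,19.8\])/radians([12,19.8])/; s/\.155\*d/.148*d/' want.py; python3 want.py
```

```text
3.4 [-0.549  0.159  0.032  2.236  0.508  0.229 -2.206] [0.4285 0.1568 0.4035] 
 [[ 0.796  0.335  0.505]
 [ 0.298 -0.942  0.155]
 [ 0.527  0.027 -0.849]]
rotvec deg [-5.25 19.19 -0.06]
shift cm [  3.23   8.73 -19.02]
```

Call:
jog_arm(increments="-1.3 4.8 0 0.8 2.2 -1.5 1;-1.3 4.8 0 0.8 2.2 -1.5 1;-1.3 4.8 0 0.8 2.2 -1.5 1;-1.3 4.8 0 0.8 2.2 -1.5 1;0 0 0 0 0 0 1;0 0 0 0 0 0 1")

```text
t: 4.0
tool_pos: [0.4614, 0.2435, 0.3428]
orientation: [0.98, 0.171, 0.102, -0.018]
ft_force: [0.1, 0.3, 0.2]
gripper_width: 0.0853
gripper_force: 0.0
```

```bash
python3 want.py
python3 - <<'E'
from h import *
p=r.get_image("wrist");cv2.imwrite("pics/w1.png",p["img"][:,:,::-1])
E
```

```text
4.0 [-0.491  0.404 -0.16   2.006  0.234  0.549 -2.045] [0.4614 0.2435 0.3428] 
 [[ 0.921  0.338  0.194]
 [ 0.331 -0.941  0.069]
 [ 0.206  0.    -0.979]]
rotvec deg [ 0.07 -0.11  0.02]
shift cm [ -0.06   0.06 -12.95]
```

View pics/w1.png

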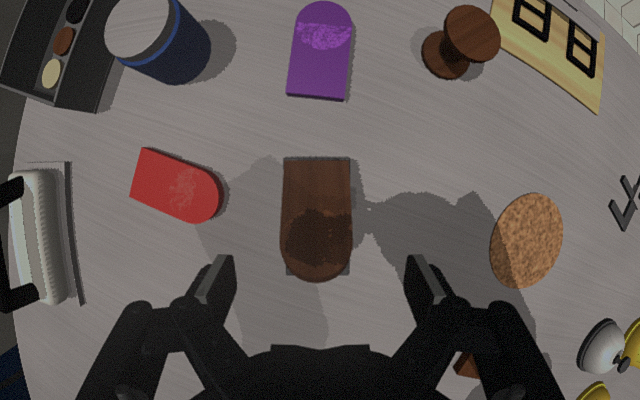

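The wrist view shows the marker (u≈316) centred between the fingers (233–412) and square to them, so I'll descend.

Call:
jog_arm(increments="0 0 0 0 0 -2 1;0 0 0 0 0 -2 1;0 0 0 0 0 -2 1;0 0 0 0 0 -2 1;0 0 0 0 0 -2 1;0 0 0 0 0 -1.5 1;0 0 0 0 0 -1.4 1;0 0 0 0 0 0 1")

```text
t: 4.85
tool_pos: [0.4609, 0.2429, 0.2137]
orientation: [0.98, 0.171, 0.102, -0.017]
ft_force: [0.6, -0.2, 1.3]
gripper_width: 0.0853
gripper_force: 0.0
```

Call:
jog_arm(increments="0 0 0 0 0 0 0.8;0 0 0 0 0 0 0.6;0 0 0 0 0 0 0.4;0 0 0 0 0 0 0.4;0 0 0 0 0 0 0.4;0 0 0 0 0 0 0.4;0 0 0 0 0 0 0.4;0 0 0 0 0 0 0.4", force=35)

```text
t: 5.65
tool_pos: [0.4615, 0.2437, 0.2155]
orientation: [0.98, 0.171, 0.103, -0.018]
ft_force: [-3.7, -0.4, 9.5]
gripper_width: 0.06
gripper_force: 35.9
```

```bash
python3 want.py
python3 - <<'E'
from h import *
p=r.get_image("wrist");cv2.imwrite("pics/w2.png",p["img"][:,:,::-1])
E
```

```text
5.65 [-0.584  0.627 -0.042  2.082  0.337  0.244 -2.161] [0.4615 0.2437 0.2155] 
 [[ 0.921  0.338  0.195]
 [ 0.331 -0.941  0.071]
 [ 0.208 -0.001 -0.978]]
rotvec deg [-0.03 -0.01  0.03]
shift cm [-0.07  0.03 -0.23]
```

View pics/w2.png

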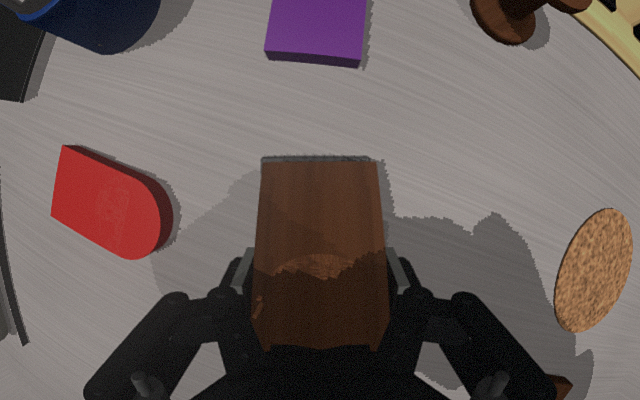

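Call:
jog_arm(increments="0 0 0 0 0 0 0.4;0 0 0 0 0 1 0.4;0 0 0 0 0 1.5 0.4;0 0 0 0 0 2 0.4;0 0 0 0 0 2.5 0.4;0 0 0 0 0 2.5 0.4;0 0 0 0 0 2.5 0.4;0 0 0 0 0 2 0.4", force=55)

```text
t: 6.5
tool_pos: [0.4613, 0.2432, 0.3568]
orientation: [0.98, 0.171, 0.103, -0.018]
ft_force: [-0.0, -0.0, -2.2]
gripper_width: 0.0593
gripper_force: 59.4
```

```bash
cat > plan.py <<'E'
from want import *
s,M,p=pose()
yaw=np.radians(19.8);h=np.array([np.cos(yaw),np.sin(yaw),0])
ax=np.array([-h[1],h[0],0])
M0=R.from_quat([.98,.171,.103,-.018]).as_matrix()
rel=M0.T@(np.array([.5376,.2717,.0329])-[.4615,.2437,.2155])   # foot in tool frame at grasp
Rf=R.from_rotvec([0,0,-np.radians(19.8)])*R.from_rotvec(np.radians(55)*ax)
F=Rf.as_matrix()@M0
tgt=np.array([.5445,-.0187,.004])-F@rel
print("rotvec total deg",np.degrees(R.from_matrix(F@M.T).as_rotvec()).round(2),"TCP target",tgt.round(4),"shift cm",((tgt-p)*100).round(2))
print(s['t'],s['gripper_width'],s['gripper_force'],s['ft_force'].round(1),s['joint_positions'].round(2),p.round(4))
E
python3 plan.py
```

```text
rotvec total deg [ -9.48  54.42 -18.22] TCP target [ 0.6476 -0.0193  0.1752] shift cm [ 18.63 -26.25 -18.17]
6.5 0.05925760291390944 59.424771666526794 [-0.  -0.  -2.2] [-0.47  0.38 -0.18  1.99  0.23  0.58 -2.04] [0.4613 0.2432 0.3568]
```

Call:
jog_arm(increments="-0.95 5.44 -1.82 1.86 -2.62 -1 0.4;-0.95 5.44 -1.82 1.86 -2.62 -1 0.4;-0.95 5.44 -1.82 1.86 -2.62 -1 0.4;-0.95 5.44 -1.82 1.86 -2.62 -1 0.4;-0.95 5.44 -1.82 1.86 -2.62 -1 0.4;-0.95 5.44 -1.82 1.86 -2.62 -1 0.4;-0.95 5.44 -1.82 1.86 -2.62 -1 0.4;-0.95 5.44 -1.82 1.86 -2.62 -1 0.4")

```text
t: 7.3
tool_pos: [0.6108, 0.0325, 0.2753]
orientation: [0.96, 0.035, -0.278, -0.004]
ft_force: [1.4, -0.4, -1.5]
gripper_width: 0.0595
gripper_force: 59.5
```

Call:
jog_arm(increments="-0.95 5.44 -1.82 1.86 -2.62 -1 0.4;-0.95 5.44 -1.82 1.86 -2.62 -1 0.4;0 0 0 0 0 0 0.4;0 0 0 0 0 0 0.4")

```text
t: 7.7
tool_pos: [0.6474, -0.019, 0.2544]
orientation: [0.93, -0.0, -0.367, -0.0]
ft_force: [-0.5, 0.9, -0.7]
gripper_width: 0.0596
gripper_force: 59.6
```

```bash
python3 plan.py
cat > see.py <<'E'
from want import *
import sys
k=sys.argv[1]
for n in("scene","top"):
    p=r.get_image(n);W=world(p);np.savez(f"{n}{k}.npz",W=W,d=p["depth"],img=p["img"])
    if n=="scene": cv2.imwrite(f"pics/scene{k}.png",cv2.resize(p["img"][100:280,220:440,::-1],None,fx=3.3,fy=3.3,interpolation=2))
    im=p["img"].astype(int)
    b=(im[...,0]-im[...,2]>12)&(p["depth"]>0)&(W[...,2]>.03)&(W[...,2]<.28)&(np.hypot(W[...,0]-.545,W[...,1]+.02)<.09)
    Q=W[b];print(n,len(Q),Q.min(0).round(3),Q.max(0).round(3))
    best=None;rng=np.random.default_rng(0)
    for _ in range(600):
        if len(Q)<20:break
        a=Q[rng.choice(len(Q),3,False)];m=np.cross(a[1]-a[0],a[2]-a[0]);l=np.linalg.norm(m)
        if l<1e-5: continue
        m/=l;i=abs((Q-a[0])@m)<.002
        if best is None or i.sum()>best.sum():best=i
    if best is not None:
        A=Q[best];c=A.mean(0);m=np.linalg.svd(A-c)[2][2];m*=np.sign(m[0]);print(best.sum(),"n",m.round(3),"c",c.round(4),A.min(0).round(3),A.max(0).round(3))
E
python3 see.py 1
```

```text
rotvec total deg [-0.05 -0.07  0.01] TCP target [ 0.6476 -0.0193  0.1752] shift cm [ 0.01 -0.02 -7.92]
7.7 0.05960959052965791 59.57678586244583 [-0.5  0.9 -0.7] [-0.01  0.93 -0.08  1.32  0.01  1.64 -1.66] [ 0.6474 -0.019   0.2544]
scene 349 [ 0.531 -0.051  0.085] [0.614 0.048 0.245]
191 n [ 1.     0.006 -0.005] c [ 0.554  -0.0192  0.115 ] [ 0.552 -0.05   0.085] [0.556 0.011 0.19 ]
top 7 [0.556 0.028 0.169] [0.607 0.045 0.202]
```

View pics/scene1.png

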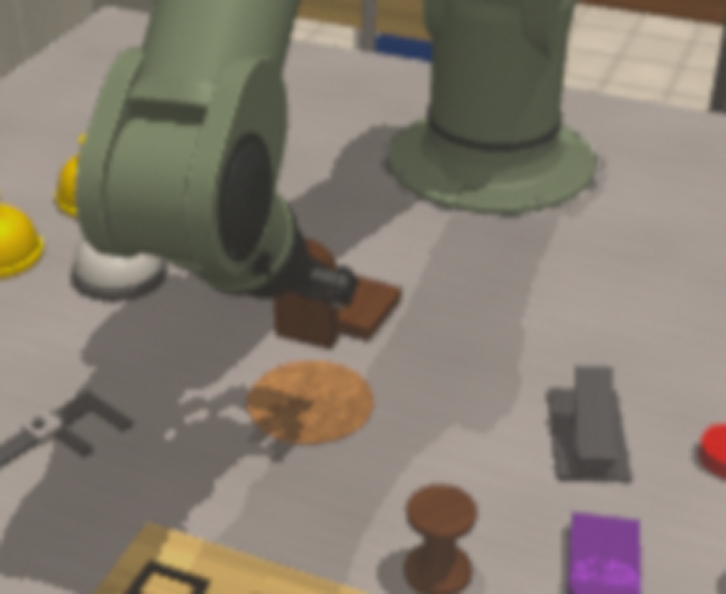

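The marker hangs upright over the mat (face normal within 0.5° of horizontal) and the rest is empty. I'll lower it.

Call:
jog_arm(increments="0 0 0 0 0 -1.2 0.4;0 0 0 0 0 -1.2 0.4;0 0 0 0 0 -1.2 0.4;0 0 0 0 0 -1.2 0.4;0 0 0 0 0 -1.2 0.4;0 0 0 0 0 -1 0.4;0 0 0 0 0 -0.4 0.4;0 0 0 0 0 0 0.4")

```text
t: 8.6
tool_pos: [0.6472, -0.0184, 0.1795]
orientation: [0.93, 0.0, -0.368, 0.0]
ft_force: [0.7, 0.3, -1.4]
gripper_width: 0.059
gripper_force: 59.6
```

Call:
jog_arm(increments="0 0 0 0 0 -0.1 0.4;0 0 0 0 0 -0.1 0.4;0 0 0 0 0 0 0.4")

```text
t: 8.9
tool_pos: [0.6474, -0.0184, 0.1785]
orientation: [0.93, 0.0, -0.367, 0.0]
ft_force: [0.4, -0.7, -1.9]
gripper_width: 0.0591
gripper_force: 59.6
```

Call:
jog_arm(increments="0 0 0 0 0 -0.1 0.4;0 0 0 0 0 -0.1 0.4;0 0 0 0 0 0 0.4")

```text
t: 9.2
tool_pos: [0.6473, -0.0184, 0.1761]
orientation: [0.93, 0.0, -0.367, 0.0]
ft_force: [0.2, 0.9, -1.9]
gripper_width: 0.0594
gripper_force: 59.6
```

Call:
jog_arm(increments="0 0 0 0 0 -0.1 0.4;0 0 0 0 0 0 0.4")

```text
t: 9.4
tool_pos: [0.6474, -0.0184, 0.1758]
orientation: [0.93, 0.0, -0.367, 0.0]
ft_force: [-1.2, 0.7, 6.4]
gripper_width: 0.0593
gripper_force: 60.2
```

Call:
jog_arm(increments="0 0 0 0 0 -0.1 0.4;0 0 0 0 0 0 0.4")

```text
t: 9.6
tool_pos: [0.6475, -0.0184, 0.1757]
orientation: [0.93, 0.0, -0.367, 0.0]
ft_force: [-0.7, 1.0, 19.1]
gripper_width: 0.0594
gripper_force: 61.1
```

Call:
jog_arm(increments="0 0 0 0 0 0.1 0.4;0 0 0 0 0 0 0.4;0 0 0 0 0 0 0.4", force=20)

```text
t: 9.9
tool_pos: [0.6475, -0.0184, 0.1758]
orientation: [0.93, 0.0, -0.367, 0.0]
ft_force: [0.9, 0.9, 8.5]
gripper_width: 0.0591
gripper_force: 60.4
```

Call:
jog_arm(increments="0 0 0 0 0 0 0.73;0 0 0 0 0 0 0.8;0 0 0 0 0 0 0.9;0 0 0 0 0 0 1;0 0 0 0 0 0 1;0 0 0 0 0 0 1")

```text
t: 10.5
tool_pos: [0.6474, -0.0184, 0.1751]
orientation: [0.93, 0.0, -0.367, 0.0]
ft_force: [-0.7, -0.6, 0.0]
gripper_width: 0.0852
gripper_force: 0.0
```

```bash
python3 see.py 2
python3 - <<'E'
from h import *
p=r.get_image("wrist");cv2.imwrite("pics/w3.png",p["img"][:,:,::-1])
E
```

```text
scene 197 [ 0.535 -0.048  0.03 ] [0.631 0.052 0.223]
83 n [ 1.    -0.006  0.025] c [ 0.5551 -0.0155  0.0489] [ 0.552 -0.048  0.03 ] [0.557 0.011 0.115]
top 1 [0.589 0.036 0.127] [0.589 0.036 0.127]
```

View pics/w3.png

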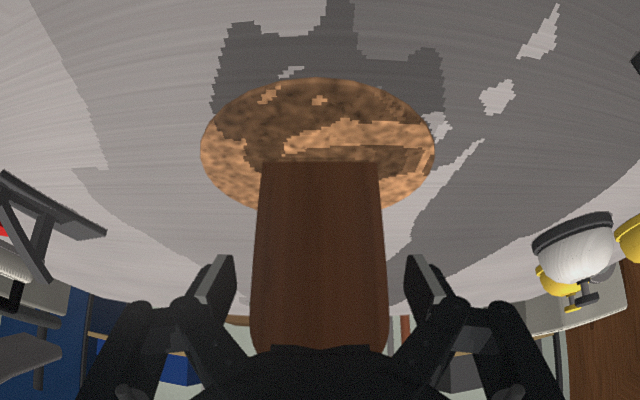

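Call:
jog_arm(increments="0 0 0 0.4 0 0.4 1;0 0 0 0.8 0 0.85 1;0 0 0 0.8 0 0.85 1;0 0 0 0.8 0 0.85 1;0 0 0 0.8 0 1.1 1;0 0 0 0.8 0 1.5 1;0 0 0 0.8 0 2 1;0 0 0 0.6 0 2.5 1")

```text
t: 11.45
tool_pos: [0.706, -0.0184, 0.2765]
orientation: [0.93, 0.0, -0.367, 0.0]
ft_force: [0.2, -0.2, -0.8]
gripper_width: 0.0855
gripper_force: 0.0
```

```bash
python3 see.py 3; python3 -c "
from want import *
s,M,p=pose();print(p,s['t'],s['joint_positions'].round(2))"
```

```text
scene 395 [ 0.534 -0.05   0.03 ] [0.621 0.029 0.171]
261 n [ 1.     0.009 -0.003] c [ 0.5543 -0.0196  0.0724] [ 0.552 -0.049  0.03 ] [0.557 0.011 0.118]
top 1 [0.606 0.036 0.179] [0.606 0.036 0.179]
[ 0.70687652 -0.01842061  0.2796143 ] 11.55 [-0.02  1.   -0.07  1.09  0.01  1.79 -1.65]
```

The marker stands alone on the mat, upright with its centre near (0.544, -0.019). On to the bell.

Call:
jog_arm(increments="0 -4 0 0 0 2.5 1;0 -5.6 0 0 -2 2 1;0 -5.6 0 0 -3.5 1 0.5;0 -5.6 0 -1.5 -4 1 0;0 -5.6 0 -2.5 -4 0 0;0 -5.6 0 -3 -3.5 0 0;0 -5.6 0 -3 -3.5 0 0;0 -5.5 0 -3 -3 0 0")

```text
t: 12.35
tool_pos: [0.5741, -0.2552, 0.3413]
orientation: [1.0, -0.0, 0.002, 0.001]
ft_force: [1.8, -1.0, 0.0]
gripper_width: 0.0007
gripper_force: 0.0
```

Call:
jog_arm(increments="0 0 0 -3 -2 0 0;0 0 0 -3 -2 0 0;0 0 0 -3 -1.5 0 0;0 0 0 -3 -0.8 0 0;0 0 0 -2.4 0 0 0;0 0 0 0 0 0 0;0 0 0 0 0 0 0")

```text
t: 13.05
tool_pos: [0.4317, -0.3167, 0.3412]
orientation: [1.0, 0.0, 0.001, 0.0]
ft_force: [0.3, 0.6, 0.1]
gripper_width: 0.0001
gripper_force: 0.0
```

```bash
cat > bell.py <<'E'
from want import *
s,M,p=pose();print(s['t'],p.round(4),M.round(3).tolist(),s['gripper_width'],r.tcp_to_tips,s['ft_force'].round(1))
T=np.c_[[M[0,0],M[1,0],0],[M[0,1],M[1,1],0],[0,0,-1]];print("rot",np.degrees(R.from_matrix(T@M.T).as_rotvec()).round(2))
tip=p+r.tcp_to_tips*M[:,2];print("tip",tip.round(4),"to plunger cm",((np.array([.4215,-.3167,.089])-tip)*100).round(2))
E
python3 bell.py
python3 - <<'E'
from h import *
p=r.get_image("wrist");cv2.imwrite("pics/w4.png",p["img"][:,:,::-1])
E
```

```text
13.05 [ 0.4317 -0.3167  0.3412] [[1.0, 0.0, 0.001], [0.0, -1.0, -0.001], [0.001, 0.001, -1.0]] 5.450645254872561e-05 0.1734 [0.3 0.6 0.1]
rot [ 0.05  0.06 -0.  ]
tip [ 0.4319 -0.3168  0.1678] to plunger cm [-1.04  0.01 -7.88]
```

View pics/w4.png

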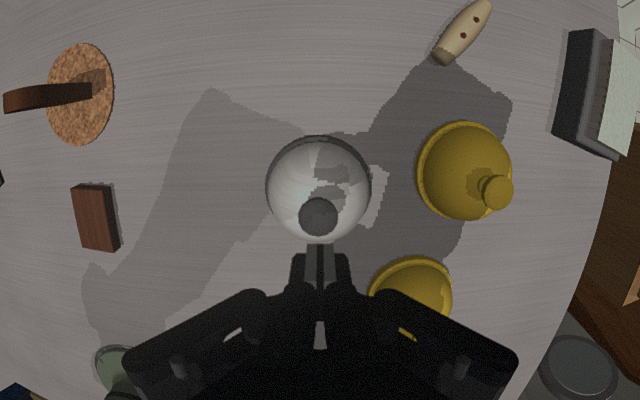

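The marker is standing on the mat at upper left, and the silver bell's plunger (318,217) is just ahead of the closed fingertips.

Call:
jog_arm(increments="0 0 0 -1 0 -1 0;0 0 0 0 0 -1.5 0;0 0 0 0 0 -1.5 0;0 0 0 0 0 -1.2 0;0 0 0 0 0 -1 0;0 0 0 0 0 -0.8 0;0 0 0 0 0 -0.4 0;0 0 0 0 0 0 0")

```text
t: 13.9
tool_pos: [0.4214, -0.3164, 0.2663]
orientation: [1.0, 0.0, -0.0, 0.0]
ft_force: [0.1, 0.7, -0.7]
gripper_width: -0.0
gripper_force: 0.0
```

Call:
jog_arm(increments="0 0 0 0 0 -0.3 0;0 0 0 0 0 -0.3 0;0 0 0 0 0 -0.3 0;0 0 0 0 0 -0.3 0;0 0 0 0 0 0 0")

```text
t: 14.4
tool_pos: [0.4215, -0.3165, 0.2545]
orientation: [1.0, 0.0, 0.0, 0.0]
ft_force: [2.1, -1.7, 4.0]
gripper_width: 0.0003
gripper_force: 1.6
```

```bash
python3 bell.py
```

```text
14.4 [ 0.4215 -0.3165  0.2545] [[1.0, 0.0, 0.001], [0.0, -1.0, -0.001], [0.001, 0.001, -1.0]] 0.00032906058818281186 0.1734 [ 2.1 -1.7  4. ]
rot [0.05 0.04 0.  ]
tip [ 0.4216 -0.3167  0.0811] to plunger cm [-0.01 -0.    0.79]
```

Call:
jog_arm(increments="0 0 0 0 0 -0.2 0;0 0 0 0 0 -0.2 0;0 0 0 0 0 0 0")

```text
t: 14.7
tool_pos: [0.4215, -0.3165, 0.2506]
orientation: [1.0, 0.0, 0.0, 0.0]
ft_force: [2.7, -0.9, 4.6]
gripper_width: 0.0001
gripper_force: 2.1
```

Call:
jog_arm(increments="0 0 0 0 0 -0.1 0;0 0 0 0 0 0 0")

```text
t: 14.9
tool_pos: [0.4215, -0.3165, 0.2503]
orientation: [1.0, 0.0, 0.0, 0.0]
ft_force: [-0.7, 0.2, 16.8]
gripper_width: 0.0
gripper_force: 8.1
```

At the stop (16.8 N, tip at 77 mm). Now I'll lift off.

Call:
jog_arm(increments="0 0 0 0 0 0 0;0 0 0 0 0 0.5 0;0 0 0 0 0 0.8 0;0 0 0 0 0 1.5 0;0 0 0 0 0 2 0;0 0 0 0 0 2 0;0 0 0 0 0 2 0;0 0 0 0 0 2 0")

```text
t: 15.7
tool_pos: [0.4209, -0.3161, 0.3586]
orientation: [1.0, 0.0, -0.0, -0.0]
ft_force: [0.2, -0.1, -0.6]
gripper_width: -0.0001
gripper_force: 0.0
```

Call:
jog_arm(increments="0 0 0 0 0 1 0;0 0 0 0 0 0 0;0 0 0 0 0 0 0")

```text
t: 16.0
tool_pos: [0.4211, -0.3163, 0.367]
orientation: [1.0, 0.0, -0.0, 0.0]
ft_force: [0.3, 0.1, 0.1]
gripper_width: -0.0002
gripper_force: 0.0
```

```bash
python3 see.py 4
python3 - <<'E'
from h import *
a=np.load("top4.npz")["img"][90:310,100:520,::-1];cv2.imwrite("pics/top4.png",cv2.resize(a,None,fx=1.9,fy=1.9))
s=np.load("scene4.npz")["W"];k=(np.hypot(s[...,0]-.4215,s[...,1]+.3165)<.018)&(s[...,2]<.11);print("plunger top",np.percentile(s[k][:,2],95))
print(r.sense()['ft_force'])
E
```

```text
scene 436 [ 0.533 -0.05   0.03 ] [0.56  0.011 0.119]
244 n [1.    0.007 0.008] c [ 0.5549 -0.0179  0.0724] [ 0.553 -0.05   0.03 ] [0.558 0.011 0.119]
top 198 [ 0.534 -0.049  0.042] [0.554 0.009 0.119]
70 n [ 0.999  0.012 -0.04 ] c [ 0.5356 -0.0208  0.0885] [ 0.534 -0.049  0.042] [0.539 0.009 0.119]
plunger top 0.09371117721811043
[ 0.17997602  0.30079872 -0.06667857]
```

View pics/scene4.png

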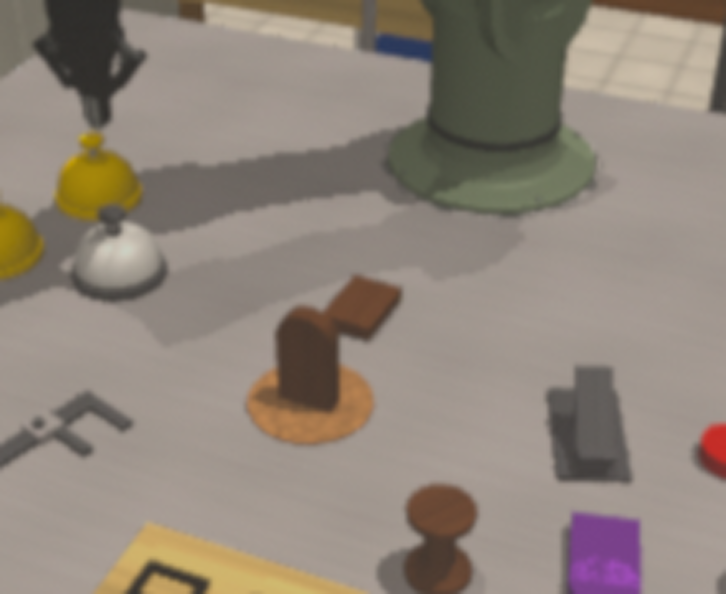

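The marker stands wholly on the mat, the plunger is back up, and nothing else has moved. I'm handing the job in.

```bash
python3 -c "
from station import r
print(r.close_job())"
```

```text
the job is handed in; nothing more can be done
None
```

I stood the walnut marker upright on the cork mat and let go of it, then pressed the silver bell's plunger to its stop and let it spring back up; I handed the job in at about 16 s, with no verdict returned.

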